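# Hold a cast seat lever level over its fixture

### The arm

A 6-joint arm with a two-finger parallel gripper is mounted at the origin on the work surface. World frame = base frame: x ahead of the robot, y to its left, z up, the work surface at z = 0. Lengths are in m, angles in rad, forces in N, time in s.
With the tool pointing down it reaches from about 0.35 to 0.85 m from the base axis. Payload 8.1 kg.
Tool frame: the origin (TCP) lies between the finger pads; the fingertips stand 14 mm ahead of it and the grasp point (between the pads) lies 5 mm behind it; z points along the fingers, y is the line along which they close (so a half turn about z gives the same grasp; the last joint's range is limited). The gripper opens to 93 mm and grips with 3 to 60 N. Pads are 15 mm wide; open, the fingers measure 128 mm over their backs; the gripper's body (75 mm by 188 mm) begins 65 mm behind the grasp point.
Start: joints at [1.254, 0.13, 1.488, -0, 1.523, -0.085], TCP at [0.138, 0.584, 0.233] pointing down, gripper open.
Joint ranges: [-2.96, 2.96], [-0.89, 2.26], [0.02, 2.5], [-1.34, 4.48], [0, 2.73], [-2.66, 2.66]. Speed limits (rad/s): [2.39, 2.39, 2.79, 3.14, 3.14, 3.14].

### API

Orientations are given as a rotation vector (axis times angle).
In Python, from plant import robot gives the robot as it stands.
- The arm moves only by the tool arm_command, never from a script. Its argument "targets" is a list of rows, each an object of numbers: "x", "y", "z": the shift along the world's x, y, z in units of 500 mm (1.0 is 500 mm); "rx", "ry", "rz": the turn, a rotation vector about the world's x, y, z in units of 2 rad (1.0 is 2 rad); "claw": the closure in counts, from 0 (fully open) to 255 (shut). In form: [{"x": .., "y": .., "z": .., "rx": .., "ry": .., "rz": .., "claw": ..}, ...]. A call has 1 to 10 rows; each row is the pose to reach, as a shift and turn from the pose commanded when the call began; what a row does not reach only later rows make up. A row lasts 1/12 s, in which the tool goes at most 41.7 mm and 7.16 degrees, less where a joint would pass 70% of its speed; a pose out of reach is approached as far as the arm can. A call with a number of a shift or a turn outside -1 to 1 is refused whole. A call with a gripper value outside its range is refused whole. The fingers move at their own pace and stop on an object; "squeeze" is the grip in N (left out, the last holds). Time passes only in rows, so rows that repeat a pose let the fingers close. It gives the time, the measured TCP pose, the force, the opening and the grip force at its end, in the units of the state.
- robot.read_state(): the state, without advancing time (a new reading comes with each control period).
- robot.read_camera(name): name is "scene" or "side" or "wrist"; returns (picture, depth): 384x512x3 uint8, red, green, blue; 384x512 float32, m along the optical axis (not along the pixel's ray), 0 where there is no reading.
- robot.get_calibration(name): a dict with "intrinsics" (3x3 intrinsics, pixels), "dist" ([k1, k2, p1, p2, k3] as OpenCV has them; the pictures are not rectified), "origin" and "orientation" of the camera in the world. Camera axes: x right, y up, looking along -z (the intrinsics and any distortion apply to the point x, -y, -z); pixel columns grow to the right and rows downward; lengths in m; the calibration is good to about 2 mm. A picture is of the moment at which its call begins: read the wrist's pose just before it. get_calibration takes no time and is no camera call; for the wrist camera it gives the pose at the moment of the call.
- robot.close_job(): hands the job in; it is judged then, once.
The state is a dict: "t": time; "q": joint angles; "dq": joint speeds; "joint_torque": joint torques, N m; "tool_pos": TCP position; "orientation": TCP orientation; "force": force on the tool from outside, world axes, zero at the start; "wrist_torque": the same for the moment, N m; "opening": finger opening in m; "gripper_force": force on a finger pad.
Only numpy, scipy, OpenCV 4.12 (cv2) and the standard library are available. Lean on these libraries where they do the work, as an engineer would, in place of code of your own. Each camera call takes 0.05 s, during which the arm holds its last target. There are 200 camera calls.

### The job

Pick the cast metal lever off the freely spinning orange turntable, gripping its arm at the balance point, and carry it level to the blue fixture. Finish while holding it still and level with its hub centred over the large yellow nest and its small boss centred over the small yellow nest, its underside about 60 mm above the nest rims; do not set it down, drop it, touch the fixture with it, or disturb the other things on the bench.

Things in the scene. Friction and masses are not known exactly. Their poses are not given: they have to be found in the camera images.
- lever: cast grey lever, 0.4 to 0.7 kg, 192 mm long, lying flat. Thick hub (44 mm across, 42 high) at one end, slim boss (20 across, 42 high) at the other, axes 160 mm apart; between them a straight arm 16 mm wide, its underside 20 and top 40 mm above the lever's underside, open below. Origin: middle of its length, at the underside; x along the arm from hub (axis x = -74 mm) to boss (x = +86 mm), z up
- lever_balance (a point): the lever's balance point, not at its middle: at x = -26 mm of the lever, 48 mm from the hub's axis and 26 mm from the hub's rim, inside the arm at mid-width and mid-height, 30 mm above the lever's underside; a grip centred up to 12 mm along the arm from there will do
- lever_hub (a point): centre of the hub's underside on the lever
- lever_boss (a point): centre of the small boss's underside on the lever
- turntable_stand: fixed grey foot of the turntable, 150 mm across, origin at its centre on the bench; it carries a flat, rimless orange platter 250 mm across whose top is 36 mm above the bench. The lever lies on the platter at any angle within about 55 degrees of straight across the bench (boss to the robot's left)
- turntable (a joint): angle of the platter about its upright axis, rad; it spins freely, without springs or stops, nearly without friction, and turns along when the lever is pushed
- fixture: fixed blue plate 250 x 100 x 12 mm on the bench with two upright yellow rings (nests) 25 mm high, rims 37 mm above the bench, and a lower steel block between. Origin: centre of the plate's underside; x from the large nest to the small, z up. Large nest (68 mm outside, 52 inside) at x = -74 mm, small nest (40 outside, 26 inside) at x = +86 mm. Points across the bench as the lever does, within 32 degrees
- nest_large (a point): centre of the large nest's mouth, level with its rim
- nest_small (a point): centre of the small nest's mouth, level with its rim
- twrench: bystander: steel T-handle wrench lying flat, 230 mm long, handle 110 mm wide, 17 mm high; origin under the middle of its length
- stapler: bystander: grey and black air stapler lying on its side, about 180 x 90 x 36 mm; origin under its body
- glue_tin: bystander: upright tin with a yellow label, 76 mm across, 90 mm high; origin at the centre of its underside
- cleaner: bystander: upright green bottle, 60 mm across, 170 mm high; origin at the centre of its underside
- screw_cup: bystander: red cup, 80 mm across, 60 mm high; origin at the centre of its underside
- angle_bracket: bystander: small dark steel angle bracket, 50 x 30 x 35 mm, on the bench nearest the robot; origin under its foot
- bumper_ring: bystander: black rubber ring, 52 mm across, 18 mm high; origin at the centre of its underside
Things that resemble listed ones, but are neither listed nor needed, are in the scene too. What is shaped like the lever but pink is not meant.

How it is judged:
By the outcome, as a careful person would: the job done as asked, in the order asked, and still so for the second after the job is handed in, while the arm keeps its last pose, push and grip.
It also fails if it takes over 43 s, if anything falls off the work surface, if the arm or the gripper's body presses on something with over 40 N, if the wrist force passes 120 N, or if a joint passes its speed limit or range.

## Working session

There is one attempt and no reset: what is moved stays moved. The work goes in short steps, Python scripts to look and compute and a tool call to move; the robot and the scene stay as the last step left them, time stands still between calls to the robot, and variables do not carry over. Pictures are saved under pics/ and viewed, at most 10 in all, crops included, and the job is handed in when it is done.

Besides the shell and the picture viewer there is one more tool, called after "Call:" as name(argument=value, ...) on one line, values as JSON. arm_command: Moves the arm, as the interface text tells. Shifts and turns lie within -1 to 1; 1 stands for 500 mm of shift or 2 rad of turn. Its arguments: {"type":"object","properties":{"targets":{"type":"array","items":{"type":"object","properties":{"x":{"type":"number","minimum":-1,"maximum":1},"y":{"type":"number","minimum":-1,"maximum":1},"z":{"type":"number","minimum":-1,"maximum":1},"rx":{"type":"number","minimum":-1,"maximum":1},"ry":{"type":"number","minimum":-1,"maximum":1},"rz":{"type":"number","minimum":-1,"maximum":1},"claw":{"type":"number"}}}},"squeeze":{"type":"number"}},"required":["targets"]}

```bash
ls; mkdir -p pics; cat > h.py <<'E'
import numpy as np, cv2
from scipy.spatial.transform import Rotation as R
from plant import robot
def Rm(o):
    o=np.array(o,float)
    if o.shape==(3,3): return o
    return (R.from_rotvec(o) if o.size==3 else R.from_quat(o)).as_matrix()
def ray(cal,uv):
    K=np.array(cal["intrinsics"]);d=np.array(cal["dist"],float)
    p=cv2.undistortPoints(np.array(uv,float).reshape(-1,1,2),K,d).reshape(-1,2)
    v=np.c_[p[:,0],-p[:,1],-np.ones(len(p))]
    return np.array(cal["origin"]),v@Rm(cal["orientation"]).T
def plane(cal,uv,z):
    o,v=ray(cal,uv); return o+v*((z-o[2])/v[:,2])[:,None]
def withdepth(cal,uv,dep):
    o,v=ray(cal,uv); return o+v*np.array(dep).reshape(-1,1)
E
python3 - <<'E'
from h import *
ims=[]
for n in ["scene","side","wrist"]:
    c=robot.get_calibration(n);p,d=robot.read_camera(n)
    np.savez(f"pics/{n}0.npz",p=p,d=d); ims.append(p)
    cv2.imwrite(f"pics/{n}0.png",p[:,:,::-1])
    print(n,c,(d>0).mean())
print(robot.read_state())
E
```

```text
pics
scene {'intrinsics': array([[441.42745269,   0.        , 251.71918449],
       [  0.        , 441.42745269, 194.63913385],
       [  0.        ,   0.        ,   1.        ]]), 'dist': array([-0.13961899,  0.        ,  0.        ,  0.        ,  0.        ]), 'origin': array([1.11433744, 0.62694674, 1.10528366]), 'orientation': array([0.31456716, 0.83669864, 2.35169429])} 0.995819091796875
side {'intrinsics': array([[441.78983479,   0.        , 255.57984188],
       [  0.        , 441.78983479, 190.36255406],
       [  0.        ,   0.        ,   1.        ]]), 'dist': array([0.05990172, 0.        , 0.        , 0.        , 0.        ]), 'origin': array([ 0.0881012 , -1.00512876,  1.23880105]), 'orientation': array([ 0.74368247, -0.17996825, -0.41968645])} 0.9955495198567709
wrist {'intrinsics': array([[269.59944817,   0.        , 253.32824872],
       [  0.        , 269.59944817, 190.49674621],
       [  0.        ,   0.        ,   1.        ]]), 'dist': array([-0.01823043,  0.        ,  0.        ,  0.        ,  0.        ]), 'origin': array([0.05622703, 0.60278224, 0.38407855]), 'orientation': array([-0.25563136, -0.1981203 ,  1.33000028])} 0.9959309895833334
{'t': 0.15, 'q': array([ 1.25359080e+00,  1.31025319e-01,  1.48900962e+00, -1.46291004e-05,
        1.52303542e+00, -8.53905033e-02]), 'dq': array([-7.83286737e-04,  9.79199690e-04, -1.52760276e-03,  1.01019365e-03,
       -7.98201659e-05, -3.26044453e-04]), 'joint_torque': array([ 1.46686209e-03, -5.60482907e+01, -4.92331052e+01,  7.69881508e-02,
        3.06985038e-02, -1.16075321e-04]), 'tool_pos': array([0.13769089, 0.58354879, 0.23181666]), 'orientation': array([-3.63285683e-01, -3.12023338e+00,  2.27870140e-03]), 'force': array([ 0.26465704, -0.08559988, -0.01425634]), 'wrist_torque': array([-9.56694271e-05,  4.64806225e-02,  2.17092432e-02]), 'gripper_force': 0.0, 'opening': 0.09292764653008809}
```

View pics/scene0.png

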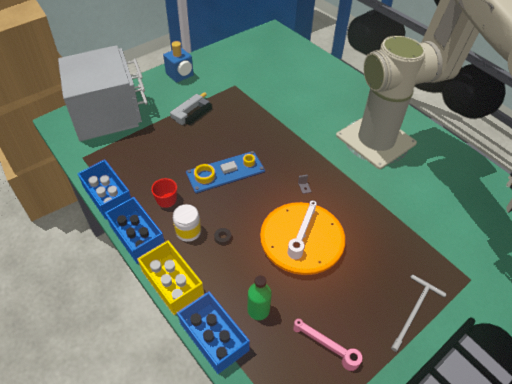

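View pics/side0.png

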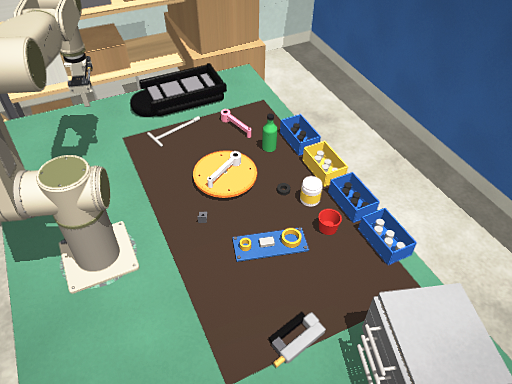

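The scene view shows the lever on the orange platter, with its hub near (296,249) and its boss near (312,205). The large nest is near (204,173) and the small one near (249,159). In the side view the hub is at about (235,156), the boss (210,185), the large nest (291,237) and the small nest (245,243). I'll measure these by triangulating across the two views.

```bash
cat > m.py <<'E'
from h import *
def tri(c1,u1,c2,u2):
    o1,v1=ray(c1,[u1]);o2,v2=ray(c2,[u2]);A=np.c_[v1[0],-v2[0]]
    s=np.linalg.lstsq(A,o2-o1,rcond=None)[0]
    a,b=o1+s[0]*v1[0],o2+s[1]*v2[0]
    return (a+b)/2,np.linalg.norm(a-b)
if __name__=="__main__":
    cs={n:robot.get_calibration(n) for n in("scene","side")}
    rings={};pts={}
    roi={"scene":dict(L=(204,173),S=(249,159),plat=(303,238)),"side":dict(L=(291,237),S=(245,243),plat=(225,173))}
    for n in cs:
        z=np.load(f"pics/{n}0.npz");p,d=z["p"],z["d"];h=cv2.cvtColor(p,cv2.COLOR_RGB2HSV)
        yel=cv2.inRange(h,(12,120,90),(35,255,255))
        num,lab,st,ce=cv2.connectedComponentsWithStats(yel)
        for k in("L","S","plat"):
            i=min([i for i in range(1,num) if st[i,4]>30],key=lambda i:np.hypot(*(ce[i]-roi[n][k])))
            m=np.uint8(lab==i)
            v,u=np.nonzero(m);P=withdepth(cs[n],np.c_[u,v],d[v,u])
            ztop=np.percentile(P[:,2],90)
            if k!="plat":
                T=P[P[:,2]>ztop-.004]
                ctr=cv2.minEnclosingCircle(np.float32(T[:,:2]))
                print(n,k,st[i],"rim z",ztop.round(4),"ctr",np.round(ctr,4))
            else:
                c=max(cv2.findContours(m,0,1)[0],key=cv2.contourArea);hull=cv2.convexHull(c)
                e=cv2.fitEllipse(c);print(n,"plat",ztop.round(4),plane(cs[n],[e[0]],.036).round(4))
                hm=cv2.drawContours(np.zeros_like(m),[hull],-1,1,-1)
                w=hm&np.uint8(h[:,:,1]<90)
                v,u=np.nonzero(w);P=withdepth(cs[n],np.c_[u,v],d[v,u]);
                T=P[(P[:,2]>.062)&(P[:,2]<.09)]
                r=cv2.minAreaRect(np.float32(T[:,:2]*1000));print(n,"lever",len(T),np.percentile(T[:,2],[5,50,95]).round(4),r)
                mu=T[:,:2].mean(0);ev=np.linalg.svd(T[:,:2]-mu)[2][0] if len(T)<4000 else None
                s=(T[:,:2]-mu)@ev
                ev=ev if ev[1]>0 else -ev;s=(T[:,:2]-mu)@ev
                print(" ends hub..boss",(mu+ev*s.min()).round(4),(mu+ev*s.max()).round(4),np.degrees(np.arctan2(ev[1],ev[0])),np.histogram(s,8)[0])
    for k,(a,b) in dict(hub=((296,249),(235,156)),boss=((312,205),(210,185)),L=((204,173),(291,237)),S=((249,159),(245,243))).items():
        print(k,tri(cs["scene"],a,cs["side"],b))
E
python3 m.py
python3 - <<'E'
from h import *
a=cv2.imread("pics/scene0.png")[190:280,250:360];b=cv2.imread("pics/side0.png")[140:205,185:265]
c=[cv2.resize(x,(400,400*x.shape[0]//x.shape[1])) for x in(a,b)]
cv2.imwrite("pics/z0.png",np.vstack([np.hstack([c[0][:325],c[1][:325]])]))
E
```

```text
Traceback (most recent call last):
  File "m.py", line 23, in <module>
    print(n,k,st[i],"rim z",ztop.round(4),"ctr",np.round(ctr,4))
                                                ~~~~~~~~^^^^^^^
ValueError: setting an array element with a sequence. The requested array has an inhomogeneous shape after 1 dimensions. The detected shape was (2,) + inhomogeneous part.
```

View pics/z0.png

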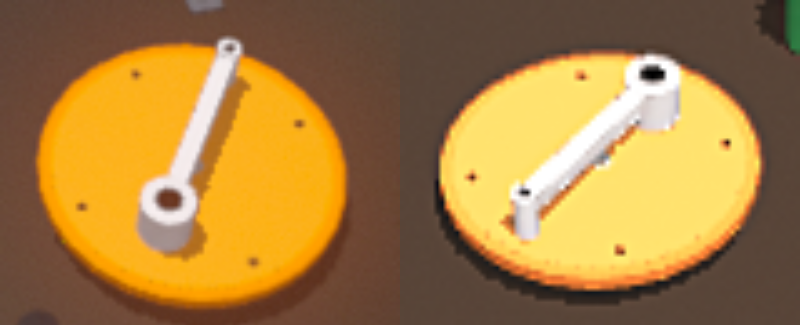

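The enlarged crop shows the hub's dark hole at scene (296.2,244.7) and side (235.6,154.6). The top of the boss is at scene (313.0,202.9) and side (209.8,178.2).

```bash
sed -i 's/"ctr",np.round(ctr,4)/"ctr",ctr/; s/hub=((296,249),(235,156)),boss=((312,205),(210,185))/hub=((296.2,244.7),(235.6,154.6)),boss=((313,202.9),(209.8,178.2))/' m.py; python3 m.py
```

```text
scene L [194 163  21  21 254] rim z 0.0379 ctr ((0.8541734218597412, 0.1869344711303711), 0.5112713575363159)
scene S [244 154  11  13 119] rim z 0.0373 ctr ((0.4606892466545105, -0.1830386519432068), 0.020554939284920692)
scene plat 0.0381 [[0.5358 0.1691 0.036 ]]
scene lever 408 [0.0671 0.075  0.0792] ((531.3715209960938, 152.44728088378906), (180.5614776611328, 42.437225341796875), 34.23020935058594)
 ends hub..boss [0.4495 0.112 ] [0.6069 0.202 ] 29.744423524561437 [ 39  39  35  36  41  37  68 113]
side L [282 227  19  21 231] rim z 0.0386 ctr ((0.35912275314331055, -0.6010163426399231), 0.48667940497398376)
side S [240 238  11  13 114] rim z 0.0385 ctr ((0.4541950225830078, -0.18519136309623718), 0.02042488195002079)
side plat 0.0395 [[0.5241 0.1459 0.036 ]]
side lever 259 [0.0644 0.0752 0.0807] ((521.1524047851562, 146.8909149169922), (191.59246826171875, 41.689151763916016), 33.23863983154297)
 ends hub..boss [0.4359 0.1025] [0.6033 0.1966] 29.357941069797242 [31 29 26 29 27 25 46 46]
hub (array([0.58755785, 0.19084804, 0.07743633]), np.float64(0.0004190938799231182))
boss (array([0.44798778, 0.11154439, 0.07718235]), np.float64(0.0005551121026967799))
L (array([ 0.61248079, -0.22524425,  0.02737151]), np.float64(0.0021232838203975512))
S (array([ 0.4573267 , -0.18318816,  0.03007389]), np.float64(0.0010472489932976368))
```

Call:
arm_command(targets=[{"x":0.04,"y":-0.04,"z":0,"rz":0.03},{"x":0.1,"y":-0.1,"z":0,"rz":0.07},{"x":0.155,"y":-0.155,"z":0,"rz":0.11},{"x":0.21,"y":-0.21,"z":0,"rz":0.15},{"x":0.265,"y":-0.265,"z":0,"rz":0.19},{"x":0.32,"y":-0.325,"z":0,"rz":0.23},{"x":0.375,"y":-0.38,"z":0,"rz":0.27},{"x":0.43,"y":-0.435,"z":0,"rz":0.31},{"x":0.485,"y":-0.49,"z":0,"rz":0.34},{"x":0.54,"y":-0.55,"z":0,"rz":0.374}])

```text
schema error: expected keys x, y, z, rx, ry, rz, claw
```

Call:
arm_command(targets=[{"x":0.055,"y":-0.055},{"x":0.11,"y":-0.11},{"x":0.165,"y":-0.165},{"x":0.21,"y":-0.215},{"x":0.245,"y":-0.25},{"x":0.265,"y":-0.275},{"x":0.275,"y":-0.285},{"x":0.275,"y":-0.285},{"x":0.275,"y":-0.285}])

```text
schema error: expected keys x, y, z, rx, ry, rz, claw
```

```bash
python3 - <<'E'
from h import *
s=robot.read_state();print(s["t"],s["tool_pos"],s["q"].round(3),R.from_rotvec(s["orientation"]).as_matrix().round(4))
c=robot.get_calibration("wrist");p,d=robot.read_camera("wrist")
np.savez("pics/w1.npz",p=p,d=d,**c);cv2.imwrite("pics/w1.png",p[:,:,::-1]);print(c["origin"],c["orientation"])
E
```

```text
0.15 [0.13769089 0.58354879 0.23181666] [ 1.254  0.131  1.489 -0.     1.523 -0.085] [[-9.733e-01  2.297e-01 -4.000e-04]
 [ 2.297e-01  9.733e-01 -1.400e-03]
 [ 1.000e-04 -1.500e-03 -1.000e+00]]
[0.05623842 0.60281719 0.38420791] [-0.25549353 -0.19832572  1.32996472]
```

View pics/w1.png

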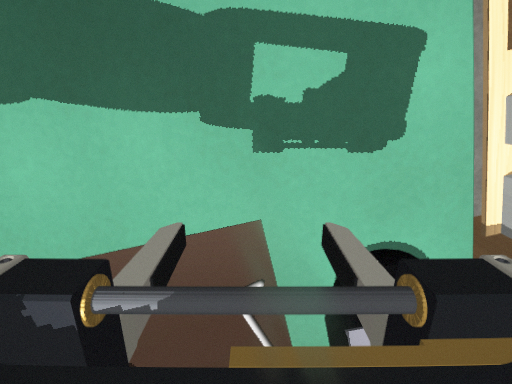

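The wrist picture shows only green bench, the fingers and the gripper body, which hides the lower part of the image. No move ran, because every row needs all seven keys. The first look should be from beyond the hub, so that the whole lever lies on the camera's side.

Call:
arm_command(targets=[{"x":0.04,"y":-0.03,"z":0,"rx":0,"ry":0,"rz":0.03,"claw":0},{"x":0.1,"y":-0.08,"z":0,"rx":0,"ry":0,"rz":0.07,"claw":0},{"x":0.16,"y":-0.125,"z":0,"rx":0,"ry":0,"rz":0.11,"claw":0},{"x":0.225,"y":-0.175,"z":0,"rx":0,"ry":0,"rz":0.15,"claw":0},{"x":0.29,"y":-0.225,"z":0,"rx":0,"ry":0,"rz":0.19,"claw":0},{"x":0.355,"y":-0.275,"z":0,"rx":0,"ry":0,"rz":0.23,"claw":0},{"x":0.42,"y":-0.325,"z":0,"rx":0,"ry":0,"rz":0.27,"claw":0},{"x":0.485,"y":-0.375,"z":0,"rx":0,"ry":0,"rz":0.31,"claw":0},{"x":0.55,"y":-0.425,"z":0,"rx":0,"ry":0,"rz":0.34,"claw":0},{"x":0.61,"y":-0.475,"z":0,"rx":0,"ry":0,"rz":0.374,"claw":0}])

```text
t: 1.03
tool_pos: [0.4443, 0.3448, 0.2326]
orientation: [-0.806, 3.036, -0.0]
force: [1.1, -0.7, 0.1]
opening: 0.093
gripper_force: 0.0
```

Call:
arm_command(targets=[{"x":0.06,"y":-0.05,"z":0,"rx":0,"ry":0,"rz":0,"claw":0},{"x":0.12,"y":-0.1,"z":0,"rx":0,"ry":0,"rz":0,"claw":0},{"x":0.18,"y":-0.145,"z":0,"rx":0,"ry":0,"rz":0,"claw":0},{"x":0.24,"y":-0.19,"z":0,"rx":0,"ry":0,"rz":0,"claw":0},{"x":0.29,"y":-0.23,"z":0,"rx":0,"ry":0,"rz":0,"claw":0},{"x":0.33,"y":-0.255,"z":0,"rx":0,"ry":0,"rz":0,"claw":0},{"x":0.355,"y":-0.275,"z":0,"rx":0,"ry":0,"rz":0,"claw":0},{"x":0.355,"y":-0.275,"z":0,"rx":0,"ry":0,"rz":0,"claw":0},{"x":0.355,"y":-0.275,"z":0,"rx":0,"ry":0,"rz":0,"claw":0}])

```text
t: 1.78
tool_pos: [0.6205, 0.2083, 0.2319]
orientation: [0.799, -3.037, -0.0]
force: [0.7, -0.4, -0.2]
opening: 0.0929
gripper_force: 0.0
```

```bash
python3 - <<'E'
from h import *
s=robot.read_state();print(s["t"],s["tool_pos"],s["q"].round(3),s["dq"].round(3),R.from_rotvec(s["orientation"]).as_matrix().round(4))
c=robot.get_calibration("wrist");p,d=robot.read_camera("wrist")
np.savez("pics/w2.npz",p=p,d=d,**c);cv2.imwrite("pics/w2.png",p[:,:,::-1]);print(c["origin"],c["orientation"])
E
```

```text
1.7833 [0.62046181 0.20830549 0.23192203] [ 0.245  0.279  1.321  0.     1.543 -1.84 ] [ 0.028 -0.024  0.021  0.007  0.002  0.005] [[-8.705e-01 -4.922e-01 -1.200e-03]
 [-4.922e-01  8.705e-01 -1.000e-04]
 [ 1.100e-03  5.000e-04 -1.000e+00]]
[0.54763942 0.16758505 0.38439417] [-0.18130044 -0.31021516  2.06858531]
```

View pics/w2.png

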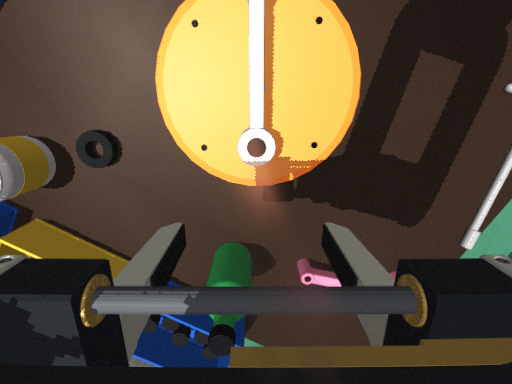

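The wrist view shows the hub hole at (256,147), with the arm running up column 256 and out of the top of the image. The bottle is behind the fingers, on the far side. Next I fit the hub centre and the arm's centreline.

```bash
python3 - <<'E'
from h import *
z=np.load("pics/w2.npz");p,d=z["p"],z["d"];c={k:z[k] for k in("intrinsics","dist","origin","orientation")}
h=cv2.cvtColor(p,cv2.COLOR_RGB2HSV)
w=cv2.inRange(h,(0,0,120),(180,70,255));w[:, :200]=0;w[:,310:]=0;w[180:]=0
rows=np.arange(4,112,4)
e=[(np.flatnonzero(w[r]).min(),np.flatnonzero(w[r]).max()) for r in rows]
e=np.array(e,float)
a=plane(c,np.c_[e[:,0]-.5,rows],.076);b=plane(c,np.c_[e[:,1]+.5,rows],.076)
print("width",np.linalg.norm(a-b,axis=1).round(4))
mid=(a+b)[:,:2]/2;vx,vy,x0,y0=cv2.fitLine(np.float32(mid),cv2.DIST_HUBER,0,.01,.01).ravel();print("axis deg",np.degrees(np.arctan2(vy,vx)),mid[0],mid[-1])
cc=max(cv2.findContours(np.uint8(w>0)[118:180],0,1)[0],key=cv2.contourArea)[:,0]+[0,118]
pts=plane(c,cc[(cc[:,1]>140)],.078)[:,:2]
# circle fit
A=np.c_[2*pts,np.ones(len(pts))];s=np.linalg.lstsq(A,(pts**2).sum(1),rcond=None)[0];print("hub rim",s[:2],np.sqrt(s[2]+s[:2]@s[:2]))
hole=np.uint8(cv2.inRange(h[:,:,2],0,140)[130:165,240:275]);n,l,st,ce=cv2.connectedComponentsWithStats(hole);i=l[17,17];print("hole",st[i],ce[i]+[240,130],plane(c,[ce[i]+[240,130]],.078))
for r in(20,60,100): print("depth z arm",withdepth(c,[[256,r]],d[r,256]).round(4))
print("hub top z",withdepth(c,[[243,147]],d[147,243]).round(4),withdepth(c,[[270,147]],d[147,270]).round(4),"cleaner", withdepth(c,[[230,255]],d[255,230]).round(3))
s=robot.read_state();print(s["tool_pos"])
E
```

```text
width [0.0149 0.015  0.015  0.0151 0.0151 0.0152 0.0152 0.0153 0.0153 0.0154
 0.0155 0.0155 0.0156 0.0156 0.0157 0.0157 0.0158 0.0159 0.0159 0.016
 0.0171 0.0172 0.0162 0.0162 0.0163 0.0164 0.0164]
axis deg 29.710386 [0.4600451  0.12082101] [0.54640016 0.17009749]
hub rim [0.58280185 0.19097063] 0.021115697402705594
hole [  7   8  19  19 270] [256.21851852 147.07777778] [[0.583159   0.19134234 0.078     ]]
depth z arm [[0.4722 0.1278 0.0757]]
depth z arm [[0.5046 0.1462 0.0764]]
depth z arm [[0.5392 0.166  0.0762]]
hub top z [[0.5904 0.1783 0.0784]] [[0.5754 0.2049 0.078 ]] cleaner [[0.739 0.238 0.043]]
[0.61992362 0.20906477 0.23216117]
```

Call:
arm_command(targets=[{"x":-0.03,"y":-0.016,"z":0,"rx":0,"ry":0,"rz":0,"claw":0},{"x":-0.08,"y":-0.042,"z":0,"rx":0,"ry":0,"rz":0,"claw":0},{"x":-0.13,"y":-0.07,"z":-0.04,"rx":0,"ry":0,"rz":0,"claw":0},{"x":-0.157,"y":-0.084,"z":-0.1,"rx":0,"ry":0,"rz":0,"claw":0},{"x":-0.157,"y":-0.084,"z":-0.16,"rx":0,"ry":0,"rz":0,"claw":0},{"x":-0.157,"y":-0.084,"z":-0.205,"rx":0,"ry":0,"rz":0,"claw":0},{"x":-0.157,"y":-0.084,"z":-0.224,"rx":0,"ry":0,"rz":0,"claw":0},{"x":-0.157,"y":-0.084,"z":-0.224,"rx":0,"ry":0,"rz":0,"claw":0},{"x":-0.157,"y":-0.084,"z":-0.224,"rx":0,"ry":0,"rz":0,"claw":0},{"x":-0.157,"y":-0.084,"z":-0.224,"rx":0,"ry":0,"rz":0,"claw":0}])

```text
t: 2.67
tool_pos: [0.543, 0.1677, 0.1227]
orientation: [-0.802, 3.034, -0.0]
force: [0.2, -0.1, -0.5]
opening: 0.093
gripper_force: 0.0
```

```bash
python3 - <<'E'
from h import *
s=robot.read_state();print(s["t"],s["tool_pos"],R.from_rotvec(s["orientation"]).as_matrix()[:,1].round(4))
c=robot.get_calibration("wrist");p,d=robot.read_camera("wrist")
np.savez("pics/w3.npz",p=p,d=d,**c);cv2.imwrite("pics/w3.png",p[:,:,::-1])
K=c["intrinsics"];M=Rm(c["orientation"])
def proj(P):
    q=M.T@(np.array(P)-c["origin"]);return cv2.projectPoints(np.array([[q[0],-q[1],-q[2]]]),np.zeros(3),np.zeros(3),K,c["dist"])[0].ravel()
T=np.array(s["tool_pos"])
print("tcp px",proj(T),"tcp proj z=.076",proj([T[0],T[1],.076]))
h=cv2.cvtColor(p,cv2.COLOR_RGB2HSV)
w=cv2.inRange(h,(0,0,120),(180,70,255));w[:,:190]=0;w[:,320:]=0
rows=np.arange(10,260,8);out=[]
for r in rows:
    f=np.flatnonzero(w[r])
    if len(f): out.append((r,f.min(),f.max()))
print(out)
E
```

```text
2.6667 [0.54297262 0.16768116 0.12274835] [-0.4942  0.8694 -0.0009]
tcp px [252.58158639 245.89543573] tcp proj z=.076 [252.83793136 216.98239581]
[(np.int64(50), np.int64(244), np.int64(263)), (np.int64(58), np.int64(240), np.int64(267)), (np.int64(66), np.int64(240), np.int64(267)), (np.int64(74), np.int64(243), np.int64(264)), (np.int64(82), np.int64(243), np.int64(264)), (np.int64(90), np.int64(243), np.int64(264)), (np.int64(98), np.int64(243), np.int64(264)), (np.int64(106), np.int64(243), np.int64(264)), (np.int64(114), np.int64(243), np.int64(264)), (np.int64(122), np.int64(243), np.int64(264)), (np.int64(130), np.int64(243), np.int64(264)), (np.int64(138), np.int64(243), np.int64(264)), (np.int64(146), np.int64(244), np.int64(264)), (np.int64(154), np.int64(244), np.int64(264)), (np.int64(162), np.int64(244), np.int64(264)), (np.int64(170), np.int64(244), np.int64(263)), (np.int64(178), np.int64(244), np.int64(265)), (np.int64(186), np.int64(244), np.int64(263)), (np.int64(194), np.int64(244), np.int64(263)), (np.int64(202), np.int64(245), np.int64(263)), (np.int64(210), np.int64(245), np.int64(263)), (np.int64(218), np.int64(245), np.int64(263)), (np.int64(226), np.int64(245), np.int64(263)), (np.int64(234), np.int64(238), np.int64(270)), (np.int64(242), np.int64(235), np.int64(274)), (np.int64(250), np.int64(237), np.int64(274)), (np.int64(258), np.int64(232), np.int64(276))]
```

View pics/w3.png

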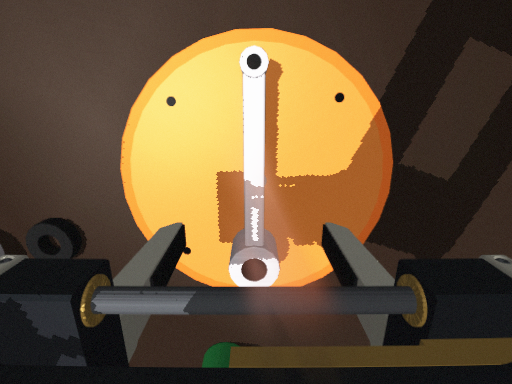

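The lever is centred between the fingers: the arm is at column 254 and the finger midpoint at 253.6. The boss hole is at (254,61) and the hub hole at (254.5,269). I'll check the along-arm position and, from the first pictures, the nests.

```bash
python3 - <<'E'
from h import *
z=np.load("pics/w3.npz");c={k:z[k] for k in("intrinsics","dist","origin","orientation")}
P=plane(c,[[254.5,269],[254,61]],.078)[:,:2];hub,boss=P;u=(boss-hub);L=np.linalg.norm(u);u/=L
b=hub+.048*u;t=robot.read_state()["tool_pos"];n=np.array([-u[1],u[0]])
print(P,L,np.degrees(np.arctan2(-u[1],-u[0])),"balance",b,"tcp",t,"along",(t[:2]-b)@u,"perp",(t[:2]-b)@n)
from m import tri
cs={n:robot.get_calibration(n) for n in("scene","side")}
ctr={}
for n,rs in dict(scene=((204,173),(249,159)),side=((291,237),(245,243))).items():
    z=np.load(f"pics/{n}0.npz");p,d=z["p"],z["d"];h=cv2.cvtColor(p,cv2.COLOR_RGB2HSV)
    y=cv2.inRange(h,(12,120,90),(35,255,255))
    for k,r in zip("LS",rs):
        m=np.zeros_like(y);q=16;m[r[1]-q:r[1]+q,r[0]-q:r[0]+q]=y[r[1]-q:r[1]+q,r[0]-q:r[0]+q]
        m=cv2.connectedComponents(m)[1]==max(range(1,cv2.connectedComponents(m)[0]),key=lambda i:(cv2.connectedComponents(m)[1]==i).sum())
        v,uu=np.nonzero(m);Q=withdepth(cs[n],np.c_[uu,v],d[v,uu]);top=(Q[:,2]>.033)&(Q[:,2]<.042)
        cc=cv2.findContours(np.uint8(m),cv2.RETR_CCOMP,1)
        (cx,cy),rad=cv2.minEnclosingCircle(np.float32(Q[top][:,:2]))
        print(n,k,np.median(Q[top][:,2]),(cx,cy),rad)
E
```

```text
[[0.58271323 0.19192408]
 [0.4441223  0.11230499]] 0.15983317876045497 29.876930948036577 balance [0.54109255 0.16801342] tcp [0.54321813 0.16761866 0.12290366] along -0.0016464349375118574 perp 0.0014011289394338998
scene L 0.03650090615850443 (0.6161890029907227, -0.22602495551109314) 0.0374317541718483
scene S 0.03636688000055033 (0.4570046067237854, -0.18173721432685852) 0.022363360971212387
side L 0.036234828215732096 (0.6099175214767456, -0.22412694990634918) 0.03568140044808388
side S 0.036529059303709754 (0.45645588636398315, -0.1837659329175949) 0.020300770178437233
```

Call:
arm_command(targets=[{"x":-0.004,"y":0,"z":-0.02,"rx":0,"ry":0,"rz":0,"claw":0},{"x":-0.004,"y":0,"z":-0.05,"rx":0,"ry":0,"rz":0,"claw":0},{"x":-0.004,"y":0,"z":-0.08,"rx":0,"ry":0,"rz":0,"claw":0},{"x":-0.004,"y":0,"z":-0.105,"rx":0,"ry":0,"rz":0,"claw":0},{"x":-0.004,"y":0,"z":-0.12,"rx":0,"ry":0,"rz":0,"claw":0},{"x":-0.004,"y":0,"z":-0.124,"rx":0,"ry":0,"rz":0,"claw":0},{"x":-0.004,"y":0,"z":-0.124,"rx":0,"ry":0,"rz":0,"claw":0},{"x":-0.004,"y":0,"z":-0.124,"rx":0,"ry":0,"rz":0,"claw":0}])

```text
t: 3.38
tool_pos: [0.5403, 0.167, 0.0592]
orientation: [-0.802, 3.037, -0.0]
force: [-0.1, 0.1, -0.1]
opening: 0.0932
gripper_force: 0.0
```

```bash
python3 - <<'E'
from h import *
s=robot.read_state();print(s["t"],s["tool_pos"],s["force"])
c=robot.get_calibration("wrist");p,d=robot.read_camera("wrist")
h=cv2.cvtColor(p,cv2.COLOR_RGB2HSV);b=np.array(s["tool_pos"])
q=cv2.resize(p[100:330,100:410],None,fx=2,fy=2);cv2.imwrite("pics/w4.png",q[:,:,::-1])
E
```

```text
3.3833 [0.54028109 0.16704787 0.05921242] [-0.0976983   0.1105134  -0.07130168]
```

View pics/w4.png

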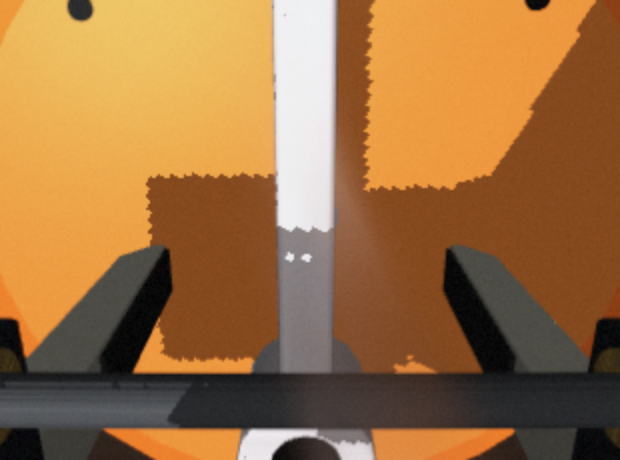

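The fingers straddle the arm, which sits about 0.8 mm left of the finger midpoint. I'll nudge it over and close slowly.

Call:
arm_command(targets=[{"x":0.001,"y":-0.0014,"z":0.003,"rx":0,"ry":0,"rz":0,"claw":100},{"x":0.001,"y":-0.0014,"z":0.003,"rx":0,"ry":0,"rz":0,"claw":170},{"x":0.001,"y":-0.0014,"z":0.003,"rx":0,"ry":0,"rz":0,"claw":185},{"x":0.001,"y":-0.0014,"z":0.003,"rx":0,"ry":0,"rz":0,"claw":190},{"x":0.001,"y":-0.0014,"z":0.003,"rx":0,"ry":0,"rz":0,"claw":195},{"x":0.001,"y":-0.0014,"z":0.003,"rx":0,"ry":0,"rz":0,"claw":200},{"x":0.001,"y":-0.0014,"z":0.003,"rx":0,"ry":0,"rz":0,"claw":205},{"x":0.001,"y":-0.0014,"z":0.003,"rx":0,"ry":0,"rz":0,"claw":210},{"x":0.001,"y":-0.0014,"z":0.003,"rx":0,"ry":0,"rz":0,"claw":220},{"x":0.001,"y":-0.0014,"z":0.003,"rx":0,"ry":0,"rz":0,"claw":255}], squeeze=15)

```text
t: 4.27
tool_pos: [0.5403, 0.1663, 0.0601]
orientation: [0.802, -3.037, 0.0]
force: [0.1, 0.1, 0.5]
opening: 0.031
gripper_force: 0.0
```

Call:
arm_command(targets=[{"x":0,"y":0,"z":0,"rx":0,"ry":0,"rz":0,"claw":255},{"x":0,"y":0,"z":0,"rx":0,"ry":0,"rz":0,"claw":255},{"x":0,"y":0,"z":0,"rx":0,"ry":0,"rz":0,"claw":255},{"x":0,"y":0,"z":0,"rx":0,"ry":0,"rz":0,"claw":255},{"x":0,"y":0,"z":0,"rx":0,"ry":0,"rz":0,"claw":255},{"x":0,"y":0,"z":0,"rx":0,"ry":0,"rz":0,"claw":255}], squeeze=45)

```text
t: 4.77
tool_pos: [0.5403, 0.1663, 0.0601]
orientation: [0.802, -3.037, -0.0]
force: [0.5, 0.0, -0.3]
opening: 0.0158
gripper_force: 45.0
```

Gripped at 15.8 mm opening and 45 N. Now lift.

Call:
arm_command(targets=[{"x":0,"y":0,"z":0.006,"rx":0,"ry":0,"rz":0,"claw":255},{"x":0,"y":0,"z":0.02,"rx":0,"ry":0,"rz":0,"claw":255},{"x":0,"y":0,"z":0.045,"rx":0,"ry":0,"rz":0,"claw":255},{"x":0,"y":0,"z":0.08,"rx":0,"ry":0,"rz":0,"claw":255},{"x":0,"y":0,"z":0.12,"rx":0,"ry":0,"rz":0,"claw":255},{"x":0,"y":0,"z":0.16,"rx":0,"ry":0,"rz":0,"claw":255},{"x":0,"y":0,"z":0.2,"rx":0,"ry":0,"rz":0,"claw":255},{"x":0,"y":0,"z":0.225,"rx":0,"ry":0,"rz":0,"claw":255},{"x":0,"y":0,"z":0.24,"rx":0,"ry":0,"rz":0,"claw":255},{"x":0,"y":0,"z":0.24,"rx":0,"ry":0,"rz":0,"claw":255}])

```text
t: 5.6
tool_pos: [0.5414, 0.1665, 0.1826]
orientation: [-0.801, 3.034, -0.0]
force: [-0.7, 0.1, -5.5]
opening: 0.0159
gripper_force: 45.0
```

```bash
python3 - <<'E'
from h import *
s=robot.read_state();print({k:np.round(s[k],4) for k in("t","tool_pos","q","force","wrist_torque","opening")})
c=robot.get_calibration("wrist");p,d=robot.read_camera("wrist")
np.savez("pics/w5.npz",p=p,d=d,tp=s["tool_pos"],to=s["orientation"],**c)
h=cv2.cvtColor(p,cv2.COLOR_RGB2HSV);w=cv2.inRange(h,(0,0,120),(180,70,255))
# lever arm top heights via depth, and edges
for r in range(20,230,30):
    f=np.flatnonzero(w[r,200:310])+200
    if len(f): print(r,f.min(),f.max(),withdepth(c,[[f.mean(),r]],d[r,int(f.mean())]).round(4))
P,D=robot.read_camera("scene");cs=robot.get_calibration("scene")
cv2.imwrite("pics/s5.png",cv2.resize(np.hstack([P[80:280,140:400],p[0:338:,40:480][::1,:][:200,:260]]),None,fx=1.5,fy=1.5)[:,:,::-1])
cv2.imwrite("pics/s5.png",np.hstack([cv2.resize(P[90:290,150:370],(418,380)),cv2.resize(p[:,60:450],(380,380))])[:,:,::-1])
E
```

```text
{'t': np.float64(5.6), 'tool_pos': array([0.5414, 0.1665, 0.1826]), 'q': array([ 2.0780e-01,  6.5100e-02,  1.6497e+00, -1.0000e-04,  1.4232e+00,
       -1.8792e+00]), 'force': array([-0.7497,  0.1274, -5.4995]), 'wrist_torque': array([0.0193, 0.0223, 0.0175]), 'opening': np.float64(0.0159)}
50 233 274 [[0.4469 0.1138 0.2019]]
80 237 269 [[0.4578 0.1193 0.1987]]
110 237 269 [[0.4696 0.126  0.1979]]
140 238 268 [[0.4821 0.1331 0.199 ]]
170 238 268 [[0.4955 0.1407 0.1984]]
200 239 268 [[0.5097 0.1491 0.1982]]
```

View pics/s5.png

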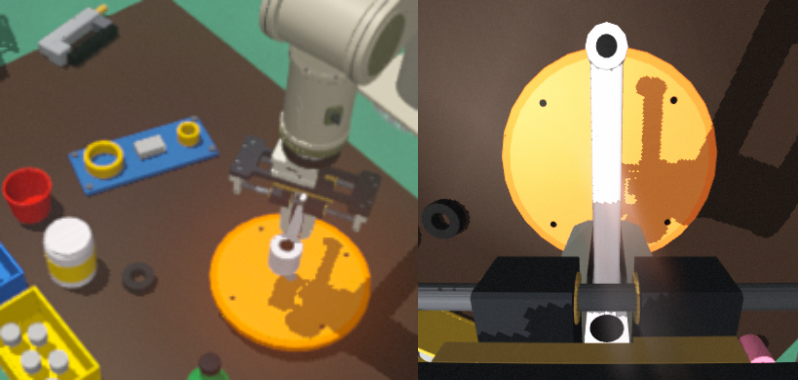

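The lever is off the platter and level, with about 5.5 N of weight and almost no moment. Now I carry it to a look pose beside the fixture, turning it parallel to the nests on the way.

Call:
arm_command(targets=[{"x":0.005,"y":-0.01,"z":0,"rx":0,"ry":0,"rz":-0.01,"claw":255},{"x":0.015,"y":-0.035,"z":0,"rx":0,"ry":0,"rz":-0.03,"claw":255},{"x":0.03,"y":-0.07,"z":0,"rx":0,"ry":0,"rz":-0.06,"claw":255},{"x":0.05,"y":-0.115,"z":0,"rx":0,"ry":0,"rz":-0.095,"claw":255},{"x":0.07,"y":-0.165,"z":0,"rx":0,"ry":0,"rz":-0.13,"claw":255},{"x":0.09,"y":-0.215,"z":0,"rx":0,"ry":0,"rz":-0.165,"claw":255},{"x":0.11,"y":-0.265,"z":0,"rx":0,"ry":0,"rz":-0.2,"claw":255},{"x":0.13,"y":-0.315,"z":0,"rx":0,"ry":0,"rz":-0.235,"claw":255},{"x":0.15,"y":-0.365,"z":0,"rx":0,"ry":0,"rz":-0.27,"claw":255},{"x":0.17,"y":-0.415,"z":0,"rx":0,"ry":0,"rz":-0.305,"claw":255}])

```text
t: 6.53
tool_pos: [0.6251, -0.0439, 0.1787]
orientation: [-0.157, -3.136, 0.0]
force: [0.4, 0.5, -4.9]
opening: 0.0157
gripper_force: 45.0
```

Call:
arm_command(targets=[{"x":0.02,"y":-0.05,"z":0,"rx":0,"ry":0,"rz":-0.035,"claw":255},{"x":0.038,"y":-0.09,"z":0,"rx":0,"ry":0,"rz":-0.06,"claw":255},{"x":0.05,"y":-0.118,"z":0,"rx":0,"ry":0,"rz":-0.077,"claw":255},{"x":0.056,"y":-0.132,"z":0,"rx":0,"ry":0,"rz":-0.085,"claw":255},{"x":0.058,"y":-0.138,"z":0,"rx":0,"ry":0,"rz":-0.087,"claw":255},{"x":0.058,"y":-0.138,"z":0,"rx":0,"ry":0,"rz":-0.087,"claw":255},{"x":0.058,"y":-0.138,"z":0,"rx":0,"ry":0,"rz":-0.087,"claw":255}])

```text
t: 7.12
tool_pos: [0.6539, -0.1097, 0.1795]
orientation: [-0.418, -3.112, -0.001]
force: [0.5, 0.9, -5.4]
opening: 0.0159
gripper_force: 45.0
```

```bash
python3 - <<'E'
from h import *
s=robot.read_state();print({k:np.round(s[k],4) for k in("t","tool_pos","q","force","wrist_torque","opening")})
c=robot.get_calibration("wrist");p,d=robot.read_camera("wrist")
np.savez("pics/w6.npz",p=p,d=d,tp=s["tool_pos"],to=s["orientation"],**c);cv2.imwrite("pics/w6.png",p[:,:,::-1])
E
```

```text
{'t': np.float64(7.1167), 'tool_pos': array([ 0.6539, -0.1097,  0.1795]), 'q': array([-2.4370e-01,  3.2750e-01,  1.3581e+00,  3.0000e-04,  1.4572e+00,
       -1.5473e+00]), 'force': array([ 0.4583,  0.8729, -5.3811]), 'wrist_torque': array([0.0031, 0.0446, 0.0014]), 'opening': np.float64(0.0159)}
```

View pics/w6.png

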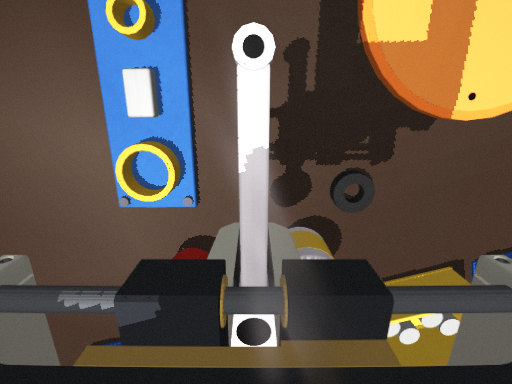

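The wrist view shows the large nest at (148,171) and the small nest at (128,14). The lever's boss hole is at (254,46) and its hub hole at (254,331). I'll measure the nests and the lever from this picture.

```bash
cat > fit.py <<'E'
from h import *
def circ(P):
    A=np.c_[2*P,np.ones(len(P))];s=np.linalg.lstsq(A,(P**2).sum(1),rcond=None)[0];return s[:2],np.sqrt(s[2]+s[:2]@s[:2])
def hole(c,p,d,uv,zt,q=22,dark=110):
    g=p.max(2);u,v=map(int,uv);sub=np.uint8(g[v-q:v+q,u-q:u+q]<dark);n,l,st,ce=cv2.connectedComponentsWithStats(sub);i=l[q,q]
    px=ce[i]+[u-q,v-q];return px,st[i,:4],plane(c,[px],zt)[0]
if __name__=="__main__":
    z=np.load("pics/w6.npz");p,d=z["p"],z["d"];c={k:z[k] for k in("intrinsics","dist","origin","orientation")}
    h=cv2.cvtColor(p,cv2.COLOR_RGB2HSV);y=cv2.inRange(h,(20,130,110),(35,255,255));N={}
    for k,(u,v,q) in dict(L=(148,171,40),S=(128,14,28)).items():
        m=np.zeros_like(y);a=max(0,v-q);m[a:v+q,u-q:u+q]=y[a:v+q,u-q:u+q]
        vv,uu=np.nonzero(m);Q=withdepth(c,np.c_[uu,vv],d[vv,uu]);T=Q[(abs(Q[:,2]-.037)<.003)]
        ctr,r=circ(T[:,:2])
        rr=np.linalg.norm(T[:,:2]-ctr,axis=1)
        # inner edge by contour of hole on the rim plane
        hs,hi=cv2.findContours(m,cv2.RETR_CCOMP,cv2.CHAIN_APPROX_NONE)
        inner=[x for x,y_ in zip(hs,hi[0]) if y_[3]>=0]
        print(k,len(T),"rim z",np.median(T[:,2]),"ctr",ctr,"meanr",r,np.percentile(rr,[2,98]))
        if inner:
            # every radial direction: rim-top edge of hole only on far side is occluded-free
            e=max(inner,key=len)[:,0];E=plane(c,e,.037)[:,:2];print("  hole contour circ",circ(E))
        N[k]=ctr
    u=N["S"]-N["L"];print("nest dist",np.linalg.norm(u),"dir",np.degrees(np.arctan2(u[1],u[0])))
    tp=z["tp"]
    vb=[withdepth(c,[x],d[x[1],x[0]])[0].round(4) for x in([238,46],[269,46],[253,29],[253,100],[253,180])];print("z boss/arm",vb)
    zt=tp[2]+.019
    b=hole(c,p,d,(254,46),zt);H=hole(c,p,d,(254,331),zt,q=18);print(b,H)
    w=b[2]-H[2];print("lever len",np.linalg.norm(w[:2]),"dir",np.degrees(np.arctan2(w[1],w[0])))
    print("hub to L",N["L"]-H[2][:2],"boss to S",N["S"]-b[2][:2],"tcp",tp, "L-hub grip dist",np.linalg.norm(tp[:2]-H[2][:2]))
E
python3 fit.py
```

```text
L 1101 rim z 0.03724634025386714 ctr [ 0.6087519  -0.22388994] meanr 0.029795871789857792 [0.02598405 0.03325337]
  hole contour circ (array([ 0.60668617, -0.22248749]), np.float64(0.02446980698302061))
S 598 rim z 0.037285975421441436 ctr [ 0.45586833 -0.18307565] meanr 0.016357034755072775 [0.01268067 0.01943022]
  hole contour circ (array([ 0.47512132, -0.17856366]), np.float64(0.001167024332546219))
nest dist 0.15823776713819496 dir 165.0527208299665
z boss/arm [array([ 0.5457, -0.0878,  0.1975]), array([ 0.5494, -0.0743,  0.1978]), array([ 0.5413, -0.0795,  0.1991]), array([ 0.5698, -0.0873,  0.1949]), array([ 0.6082, -0.0978,  0.1956])]
(array([253.06666667,  45.89487179]), array([11, 11, 21, 23], dtype=int32), array([ 0.54763185, -0.08125335,  0.19852423])) (array([253.19425445, 331.46511628]), array([ 1,  5, 34, 28], dtype=int32), array([ 0.70129603, -0.12309647,  0.19852423]))
lever len 0.15925930794001744 dir 164.76754383677394
hub to L [-0.09254413 -0.10079347] boss to S [-0.09176352 -0.1018223 ] tcp [ 0.6538527  -0.10972961  0.17952423] L-hub grip dist 0.04929039089908612
```

Call:
arm_command(targets=[{"x":-0.01,"y":-0.01,"z":0,"rx":0,"ry":0,"rz":0.002,"claw":255},{"x":-0.035,"y":-0.04,"z":0,"rx":0,"ry":0,"rz":0.002,"claw":255},{"x":-0.075,"y":-0.083,"z":0,"rx":0,"ry":0,"rz":0.002,"claw":255},{"x":-0.115,"y":-0.127,"z":0,"rx":0,"ry":0,"rz":0.002,"claw":255},{"x":-0.15,"y":-0.165,"z":0,"rx":0,"ry":0,"rz":0.002,"claw":255},{"x":-0.175,"y":-0.193,"z":-0.005,"rx":0,"ry":0,"rz":0.002,"claw":255},{"x":-0.184,"y":-0.203,"z":-0.025,"rx":0,"ry":0,"rz":0.002,"claw":255},{"x":-0.184,"y":-0.203,"z":-0.05,"rx":0,"ry":0,"rz":0.002,"claw":255},{"x":-0.184,"y":-0.203,"z":-0.075,"rx":0,"ry":0,"rz":0.002,"claw":255},{"x":-0.184,"y":-0.203,"z":-0.095,"rx":0,"ry":0,"rz":0.002,"claw":255}])

```text
t: 8.0
tool_pos: [0.562, -0.2103, 0.1303]
orientation: [-0.411, -3.113, -0.002]
force: [-0.4, 0.5, -6.7]
opening: 0.0158
gripper_force: 45.0
```

Call:
arm_command(targets=[{"x":0,"y":0,"z":-0.014,"rx":0,"ry":0,"rz":0,"claw":255},{"x":0,"y":0,"z":-0.02,"rx":0,"ry":0,"rz":0,"claw":255},{"x":0,"y":0,"z":-0.022,"rx":0,"ry":0,"rz":0,"claw":255},{"x":0,"y":0,"z":-0.022,"rx":0,"ry":0,"rz":0,"claw":255},{"x":0,"y":0,"z":-0.022,"rx":0,"ry":0,"rz":0,"claw":255},{"x":0,"y":0,"z":-0.022,"rx":0,"ry":0,"rz":0,"claw":255}])

```text
t: 8.5
tool_pos: [0.5629, -0.2119, 0.1225]
orientation: [0.413, 3.113, -0.001]
force: [-0.1, 0.1, -5.0]
opening: 0.0157
gripper_force: 45.0
```

```bash
python3 - <<'E'
from h import *
s=robot.read_state();print({k:np.round(s[k],4) for k in("t","tool_pos","orientation","force","wrist_torque","opening")})
ims=[]
for n in("scene","side","wrist"):
    c=robot.get_calibration(n);p,d=robot.read_camera(n);np.savez(f"pics/{n}7.npz",p=p,d=d,tp=s["tool_pos"],**c)
    ims.append({"scene":p[110:210,160:290],"side":p[190:270,215:325],"wrist":p[:,100:410]}[n])
cv2.imwrite("pics/f7.png",np.hstack([cv2.resize(ims[0],(400,308)),cv2.resize(ims[1],(400,308))])[:,:,::-1])
cv2.imwrite("pics/f7.png",np.vstack([np.hstack([cv2.resize(ims[0],(400,308)),cv2.resize(ims[1],(400,291),).copy() if 0 else cv2.resize(ims[1],(400,308))]),np.hstack([cv2.resize(ims[2],(360,290)),np.zeros((290,440,3),np.uint8)])])[:,:,::-1])
E
```

```text
{'t': np.float64(8.5), 'tool_pos': array([ 0.5629, -0.2119,  0.1225]), 'orientation': array([ 4.1270e-01,  3.1131e+00, -7.0000e-04]), 'force': array([-0.1014,  0.057 , -4.9867]), 'wrist_torque': array([0.0009, 0.0018, 0.0517]), 'opening': np.float64(0.0157)}
```

View pics/f7.png

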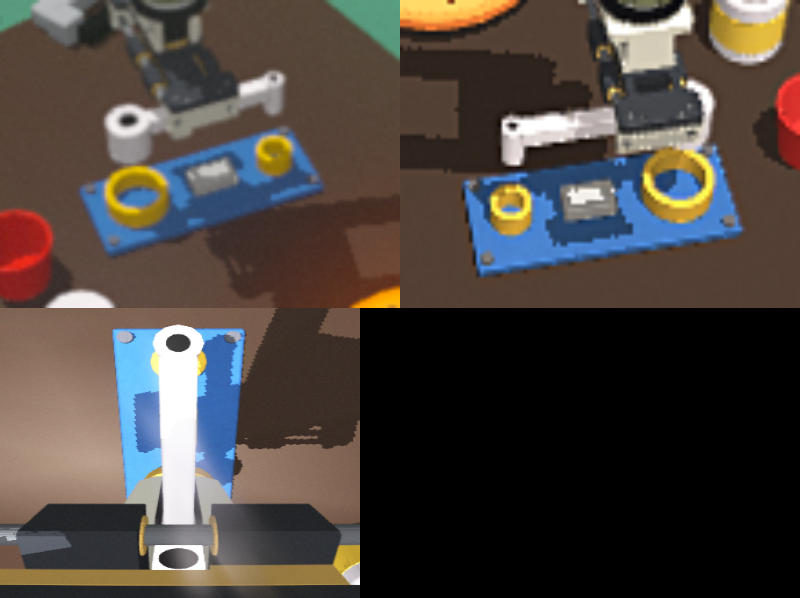

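The lever hangs above the fixture. In the scene view its hub hole is at (201.6,149.0) and its boss hole at (248.7,135.0). In the side view the boss hole is at (246.1,222.5). I'll cross-check against the nests with the fixed cameras.

```bash
python3 - <<'E'
from h import *
from m import tri
from fit import circ,hole
C={};Z={}
for n in("scene","side","wrist"):
    z=np.load(f"pics/{n}7.npz");C[n]={k:z[k] for k in("intrinsics","dist","origin","orientation")};Z[n]=z
b,e=tri(C["scene"],(248.7,135.0),C["side"],(246.1,222.5));print("boss top tri",b,e)
zt=.097+.042
pc={}
for n,rs in dict(scene=((204,173),(249,159)),side=((291,237),(245,243))).items():
    z=np.load(f"pics/{n}0.npz");h=cv2.cvtColor(z["p"],cv2.COLOR_RGB2HSV);y=cv2.inRange(h,(12,120,90),(35,255,255))
    for k,r in zip("LS",rs):
        q=16 if k=="L" else 11
        m=np.zeros_like(y);m[r[1]-q:r[1]+q,r[0]-q:r[0]+q]=y[r[1]-q:r[1]+q,r[0]-q:r[0]+q]
        v,u=np.nonzero(m);Q=withdepth(C[n],np.c_[u,v],z["d"][v,u]);T=Q[abs(Q[:,2]-.037)<.004]
        ctr,rad=circ(T[:,:2]);print(n,k,ctr,rad,len(T))
print("scene hub",plane(C["scene"],[(201.6,149.0)],b[2]),"scene boss",plane(C["scene"],[(248.7,135)],b[2]),"side boss",plane(C["side"],[(246.1,222.5)],b[2]))
z=Z["wrist"];p,d=z["p"],z["d"];c=C["wrist"]
bx=hole(c,p,d,(253,44),z["tp"][2]+.018);H=hole(c,p,d,(254,331),z["tp"][2]+.018,q=18);print("wrist",bx[2],H[2],bx[1],H[1])
# levelness: arm/boss heights in wrist depth
for r in(33,90,130,170,210,235): print(r,withdepth(c,[[253,r]],d[r,253])[0].round(4))
# vertical clearance check by wrist small nest rim
h=cv2.cvtColor(p,cv2.COLOR_RGB2HSV);y=cv2.inRange(h,(20,130,110),(35,255,255));y[:20]=0;y[110:]=0;y[:,:210]=0;y[:,300:]=0
v,u=np.nonzero(y);Q=withdepth(c,np.c_[u,v],d[v,u]);T=Q[abs(Q[:,2]-.037)<.003];print("S now",circ(T[:,:2]),len(T),np.median(T[:,2]))
E
```

```text
boss top tri [ 0.45997396 -0.18508454  0.14015922] 0.0008736688161862713
scene L [ 0.61465464 -0.22495077] 0.030428993314244954 106
scene S [ 0.45964289 -0.18341364] 0.01681232186862739 44
side L [ 0.61019277 -0.22588684] 0.030192826288516453 92
side S [ 0.45594512 -0.18425386] 0.01625481325594859 46
scene hub [[ 0.61460925 -0.22422797  0.14015922]] scene boss [[ 0.45957413 -0.18489328  0.14015922]] side boss [[ 0.46032199 -0.18535662  0.14015922]]
wrist [ 0.45626438 -0.18382015  0.14048105] [ 0.61060047 -0.22876049  0.14048105] [12 13 21 23] [ 1  5 23 27]
33 [ 0.4511 -0.1824  0.1396]
90 [ 0.4742 -0.1886  0.1376]
130 [ 0.4923 -0.1935  0.1377]
170 [ 0.5119 -0.1988  0.1379]
210 [ 0.5334 -0.2046  0.1378]
235 [ 0.5474 -0.2083  0.1388]
S now (array([ 0.45892901, -0.17120476]), np.float64(0.006835814006924509)) 146 0.03708663577238504
```

Call:
arm_command(targets=[{"x":-0.0024,"y":0.0018,"z":-0.003,"rx":0,"ry":0,"rz":0,"claw":255},{"x":-0.0024,"y":0.0018,"z":-0.003,"rx":0,"ry":0,"rz":0,"claw":255},{"x":-0.0024,"y":0.0018,"z":-0.003,"rx":0,"ry":0,"rz":0,"claw":255},{"x":-0.0024,"y":0.0018,"z":-0.003,"rx":0,"ry":0,"rz":0,"claw":255},{"x":-0.0024,"y":0.0018,"z":-0.003,"rx":0,"ry":0,"rz":0,"claw":255},{"x":-0.0024,"y":0.0018,"z":-0.003,"rx":0,"ry":0,"rz":0,"claw":255},{"x":-0.0024,"y":0.0018,"z":-0.003,"rx":0,"ry":0,"rz":0,"claw":255},{"x":-0.0024,"y":0.0018,"z":-0.003,"rx":0,"ry":0,"rz":0,"claw":255},{"x":-0.0024,"y":0.0018,"z":-0.003,"rx":0,"ry":0,"rz":0,"claw":255},{"x":-0.0024,"y":0.0018,"z":-0.003,"rx":0,"ry":0,"rz":0,"claw":255}])

```text
t: 9.48
tool_pos: [0.5611, -0.2109, 0.1202]
orientation: [0.413, 3.114, 0.0]
force: [0.9, 0.4, -5.3]
opening: 0.0158
gripper_force: 45.0
```

```bash
python3 - <<'E'
from h import *
s=robot.read_state();print({k:np.round(s[k],4) for k in("t","tool_pos","dq","force","opening","gripper_force")})
ok=abs(np.array(s["tool_pos"])-[.5617,-.211,.121]).max()<.002 and abs(s["dq"]).max()<.02
print(ok, robot.close_job() if ok else "not closed")
E
```

```text
{'t': np.float64(9.4833), 'tool_pos': array([ 0.5611, -0.2109,  0.1202]), 'dq': array([-0.0008, -0.0007,  0.002 ,  0.0003,  0.0001, -0.0003]), 'force': array([ 0.8529,  0.4308, -5.2904]), 'opening': np.float64(0.0158), 'gripper_force': np.float64(44.9979)}
the job is handed in; nothing more can be done
True None
```

I handed the job in at about 9.5 s, with the lever gripped at its balance point and held still and level over the fixture. By my measurements its hub and boss are within about 2 mm of the nest centres (one fixed camera put the boss about 4 mm off before a final 1 mm correction), and its underside is about 60 mm above the rims.

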